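# Engage the filter wheel of a photometer

## Robot

A 6-joint arm with a two-finger parallel gripper is mounted at the origin on a cart in front of the work surface, level with it; the furniture and walls round the work are solid. World frame = base frame: x ahead of the robot, y to its left, z up, the work surface at z = 0. Lengths are in m, angles in rad, forces in N, time in s.
With the tool pointing down it reaches from about 0.3 to 0.775 m from the base axis. Payload 14.6 kg.
Tool frame: the origin (TCP) lies on the centre line of the jaws, within the pads' length; the fingertips stand 17 mm ahead of it and the grasp point (between the pads) lies 2 mm behind it; z points along the fingers, x is the direction in which the jaws open and shut, and the axes are right-handed (so a half turn about z gives the same grasp; the last joint's range is limited). The gripper opens to 94 mm and grips with 3 to 60 N. Pads are 16 mm wide; open, the fingers measure 119 mm over their backs; the gripper's body (75 mm by 177 mm) begins 78 mm behind the grasp point.
Start: joints at [1.112, 0.3, 1.521, -0, 1.321, -0.067], TCP at [0.21, 0.508, 0.222] pointing down, gripper open.
Joint ranges: [-3.03, 3.03], [-0.79, 2.21], [0.23, 2.52], [-1.04, 4.18], [0, 3.07], [-2.55, 2.55]. Speed limits (rad/s): [2.22, 2.22, 2.57, 3.14, 3.14, 3.14].

## Interface

Orientations are given as [roll, pitch, yaw] about the fixed x, y, z axes, in that order (R = Rz(yaw) Ry(pitch) Rx(roll)).
In Python, from station import ctrl gives the robot as it stands. The module is installed in compiled form; this text tells all that it offers.
- The arm moves only by the tool drive_tool, never from a script. Its argument "increments" is a list of rows, each a list of 3 entries, a list of its own where there are three numbers: the turn, a rotation vector about the tool's x, y, z in degrees, then the shift along the tool's x, y, z in mm, then the opening, from 0 (shut) to 1 (fully open). In form: [[[ax, ay, az], [dx, dy, dz], hand], ...]. A call has 1 to 20 rows; each row shifts and turns the commanded pose from where the row before left it, along the tool's axes as they then stand; what a row does not reach is not made up. A row lasts 1/8 s, in which the tool goes at most 62.5 mm and 10.7 degrees, less where a joint would pass 70% of its speed; a pose out of reach is approached as far as the arm can. A call with a gripper value outside its range is refused whole. The fingers move at their own pace and stop on an object; "squeeze" is the grip in N (left out, the last holds). Time passes only in rows, so rows that do not move let the fingers close. It gives the time, the measured TCP pose, the force and the opening at its end, in the units of the state.
- ctrl.get_obs(): the state, without advancing time (a new reading comes with each control period).
- ctrl.camera(name): name is "scene" or "top"; returns the picture (400x640x3 uint8, red, green, blue); there is no depth.
- ctrl.calibration(name): a dict with "fx", "fy", "cx", "cy" (pixels), "rvec" (rotation vector, rad) and "tvec" (3), from world to camera coordinates, as OpenCV has them. Camera axes: x right, y down, z forward; pixel columns grow to the right and rows downward; lengths in m; the calibration is good to about 2 mm. A picture is of the moment at which its call begins. calibration takes no time and is no camera call.
- ctrl.hand_in(): hands the job in, once; it reports no verdict.
The state is a dict: "time_s": time; "qpos": joint angles; "joint_vel": joint speeds; "tau": joint torques, N m; "ee_pos": TCP position; "eef_rot": TCP orientation; "force": force on the tool from outside, world axes, zero at the start; "moment": the same for the moment, N m; "grip_width": finger opening in m.
Only numpy, scipy, OpenCV 4.12 (cv2) and the standard library are available. Lean on these libraries where they do the work, as an engineer would, in place of code of your own. Each camera call takes 0.05 s, during which the arm holds its last target.

## Task

The filter wheel of the small round photometer is on its shaft but not yet engaged. Without gripping or lifting it, push its yellow turning tab round with a fingertip, either way, until the notch in the wheel's rim stands over the red key on the base, then press the black hub in the middle until the wheel is fully home over the key. Leave the other things on the bench where they are.

Things in the scene. Friction and masses are not known exactly. Their poses are not given: they have to be found in the camera images.
- photometer: Photometer base: a white drum 156 mm in diameter, its dark deck 40 mm above the bench, fixed to the bench. Origin: centre of its underside, on the wheel's axis; +x points from the axis to the red key, z up. A grey control strip on its side below the key reaches 83 mm from the axis.
- key_top (a point): Point on the red key, on its top ridge, 52 mm from the wheel's axis and 50.5 mm above the bench. The key is a fixed radial bar on the deck, 8 mm wide with a half-round top; it runs from 45 to 70 mm from the axis, so its outer 10 mm show beyond the rim of the wheel.
- wheel_turn (a joint): Angle of the wheel about its upright axis, rad, growing anticlockwise from above; 0 (or any full turn) = notch exactly over the key. No end stops; dry friction of about 0.06 N m (1.5 N at the tab), so it stays where it is left. The wheel is an aluminium disc, 120 mm in diameter and 6 mm thick, with six coloured filters.
- wheel_height (a joint): How far the wheel is pressed down its shaft, m: 0 = raised, as at the start (disc underside 52 mm above the bench, top 58); 0.011 = fully home (underside at 41 mm, key standing in the notch); negative = lifted. It slides against about 5 N of dry friction, stays where it is left and cannot tilt. Pressed with the notch off the key, the disc stops on the key at 0.0015 to 0.0025.
- notch (a point): Middle of the notch, at the level of the disc's underside, 52 mm from the axis. The notch is open to the rim, goes from 39 to 60 mm from the axis, and widens outwards (10 to 15 mm; 13 mm wide at this point). The key's round top guides it in if it is up to about 4 mm off.
- tab (a point): Middle of the turning tab, 43 mm from the axis, opposite the notch, 12 mm above the disc's top. The tab is an upright radial fin on the disc, black with yellow faces: 26 mm long (30 to 56 mm from the axis) and 12 mm thick; the yellow faces are 21 mm high, the black core between them 24 mm.
- tab_left: Yellow face plate on one side of the tab, 26x3x21 mm; pushing this face turns the wheel anticlockwise as seen from above. Origin: centre of its lower edge, on the disc. Finger force on both face plates at once counts as gripping.
- tab_right: Yellow face plate on the other side of the tab, 26x3x21 mm; pushing this face turns the wheel clockwise as seen from above. Origin: centre of its lower edge, on the disc.
- hub_top (a point): Centre of the top of the black hub in the middle of the wheel, where it is pressed: a low cone with a flat top 24 mm in diameter (40 mm at its foot), too low and sloping to grip, 5 mm above the top of the disc (63 mm above the bench while the wheel is raised, 52 mm when home).
- beaker_100: Bystander: clear glass beaker, 52x57x70 mm, upright; origin at the centre of its underside.
- forceps: Bystander: thin steel forceps, 17x136x10 mm, lying flat; origin at the centre of its underside.
- marker_pen: Bystander: grey and blue marker pen, 17x140x16 mm, lying flat; origin at the centre of its underside.
- rubber_block: Bystander: off-white rubber block, 26x62x21 mm; origin at the centre of its underside.
- cuvette_a: Bystander: small clear square cuvette, 12x12x45 mm, upright and easily tipped; origin at the centre of its underside.
- cuvette_b: Bystander: second small clear square cuvette, 12x12x45 mm, upright and easily tipped; origin at the centre of its underside.
- pipette_bulb: Bystander: red rubber pipette bulb, 47x84x48 mm; origin at the centre of its underside.
Mind the look-alikes: they are no part of the job. There is more than one size of the photometer; the job needs the larger.

How it is judged:
At the end, for the whole second after the job is handed in: The wheel is pressed down at least 9 of its 11 mm, its notch within 6 mm of the middle of the key, and the wheel is at rest (value of joint wheel_height above 0.009 m and horizontal distance between notch and key_top below 0.006 m and velocity of joint wheel_turn between -0.05 and 0.05 rad/s); the robot touches nothing.
It fails at once if the wheel was lifted more than 4 mm on its shaft (value of joint wheel_height below -0.004 m).
It fails at once if the turning tab was gripped between the fingers (more than 2 N on both its faces at once) (contact force between the fingers and tab_left above 2 N and contact force between the fingers and tab_right above 2 N).
It fails at once if another thing on the bench was moved more than 25 mm (distance of any of beaker_100, forceps, marker_pen, rubber_block, cuvette_a, cuvette_b, pipette_bulb from where it was at the start of the episode above 0.025 m).
It also fails if it takes over 48 s, if anything falls off the work surface, if the arm or the gripper's body presses on something with over 40 N, if the wrist force passes 120 N, or if a joint passes its speed limit or range.

## Working session

There is one attempt and no reset: what is moved stays moved. The work goes in short steps, Python scripts to look and compute and a tool call to move; the robot and the scene stay as the last step left them, time stands still between calls to the robot, and variables do not carry over. Pictures are saved under pics/ and viewed, and the job is handed in when it is done.

Besides the shell and the picture viewer there is one more tool, called after "Request:" as name([rows], argument=value, ...), one row to a line, values as JSON. drive_tool: Moves the arm, as the interface text tells. Its arguments: {"type":"object","properties":{"increments":{"type":"array"},"squeeze":{"type":"number"}},"required":["increments"]}

```bash
mkdir -p pics; python3 - <<'E'
from station import ctrl
import cv2
for n in ("top","scene"):
    im=ctrl.camera(n); cv2.imwrite(f"pics/{n}0.png",im[:,:,::-1]); print(n,ctrl.calibration(n))
o=ctrl.get_obs(); print(o)
E
```

```text
top {'fx': 418.1808638093997, 'fy': 418.1808638093997, 'cx': 326.73283497630314, 'cy': 203.03904588358265, 'rvec': array([ 2.17596123, -2.1187489 ,  0.1224018 ]), 'tvec': array([-0.03004614,  0.50119258,  1.1430712 ])}
scene {'fx': 422.19524233001454, 'fy': 422.19524233001454, 'cx': 317.660240590522, 'cy': 199.30540961422332, 'rvec': array([ 0.77898045, -2.19986107,  1.4361735 ]), 'tvec': array([0.40174901, 0.19459752, 1.00648021])}
{'time_s': 0.1, 'qpos': array([ 1.11241417e+00,  3.00423253e-01,  1.52150170e+00, -1.54387855e-05,
        1.32070352e+00, -6.66032658e-02]), 'joint_vel': array([-1.63512460e-03, -1.20926098e-03, -2.47524362e-03,  6.55064691e-04,
        1.46742495e-03, -5.34991527e-05]), 'tau': array([ 5.97477924e-05, -5.32649159e+01, -3.53278649e+01,  7.08675664e-02,
        2.35582731e-02, -9.02767397e-05]), 'ee_pos': array([0.2099218 , 0.50813283, 0.22194615]), 'eef_rot': array([-3.14153864e+00,  1.03452194e-03,  1.17902129e+00]), 'force': array([-0.32429306,  0.16447179,  0.35040088]), 'moment': array([ 0.0047037 , -0.05485894,  0.00505775]), 'grip_width': 0.09413180887440929}
```

View pics/top0.png

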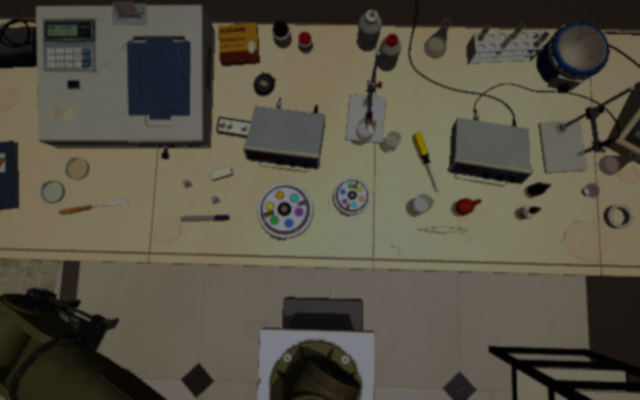

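View pics/scene0.png

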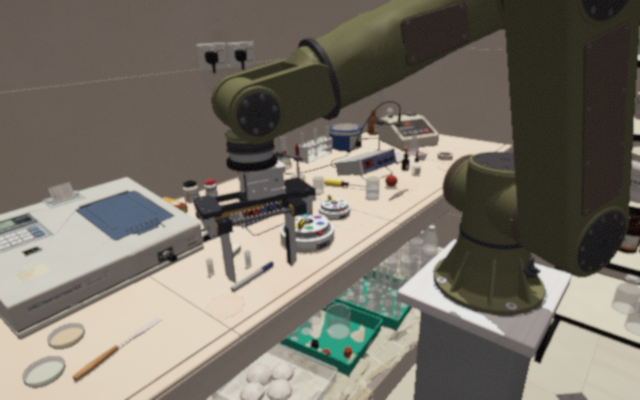

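```bash
cat > h.py <<'E'
from station import ctrl
import cv2, numpy as np
def proj(n,P):
    c=ctrl.calibration(n);K=np.array([[c['fx'],0,c['cx']],[0,c['fy'],c['cy']],[0,0,1]])
    return cv2.projectPoints(np.array(P,float).reshape(-1,3),c['rvec'],c['tvec'],K,None)[0].reshape(-1,2)
def unproj(n,uv,z):
    c=ctrl.calibration(n);R=cv2.Rodrigues(c['rvec'])[0];t=c['tvec']
    o=-R.T@t; out=[]
    for u,v in np.array(uv,float).reshape(-1,2):
        d=R.T@np.array([(u-c['cx'])/c['fx'],(v-c['cy'])/c['fy'],1]); out.append(o+d*(z-o[2])/d[2])
    return np.array(out)
def crop(n,name,u0,v0,w,h,s):
    im=ctrl.camera(n)[:,:,::-1]; cv2.imwrite('pics/'+name,cv2.resize(im[v0:v0+h,u0:u0+w],None,fx=s,fy=s,interpolation=cv2.INTER_CUBIC))
E
python3 - <<'E'
from h import *
P=[[0,0,0],[0.21,.508,.222],[.21,.508,0],[.5,0,0]]
print(proj('top',P),proj('scene',P))
print(unproj('top',[[285,211],[350,197],[205,218]],0.05))
crop('top','t1.png',240,165,130,95,6)
crop('scene','s1.png',190,170,170,125,4.7)
E
```

```text
[[315.74076394 386.395208  ]
 [ 93.3149298  312.72638916]
 [137.97137984 302.39504663]
 [321.08997647 204.9542342 ]] [[486.18468585 280.93458169]
 [261.61173557 262.0237503 ]
 [271.20536455 365.67441274]
 [323.82932588 224.45798522]]
[[ 0.47435538  0.09774916  0.05      ]
 [ 0.51804138 -0.08097672  0.05      ]
 [ 0.44912876  0.31847154  0.05      ]]
```

View pics/t1.png

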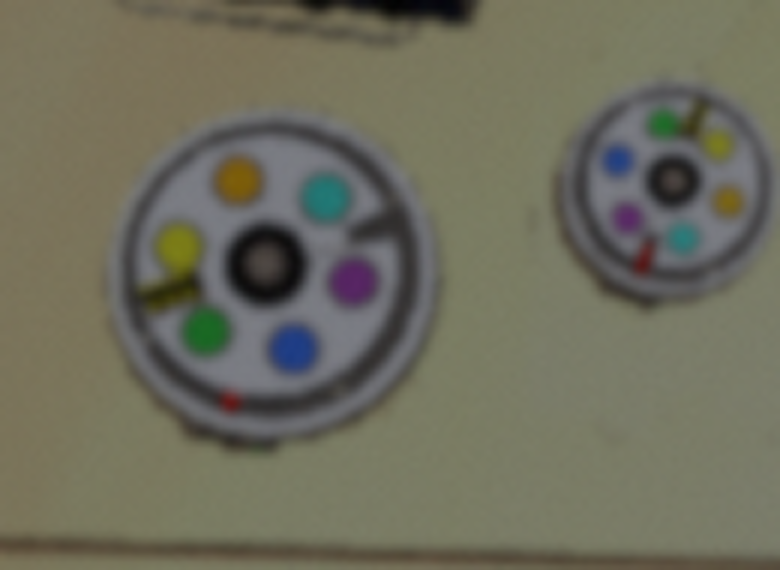

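View pics/s1.png

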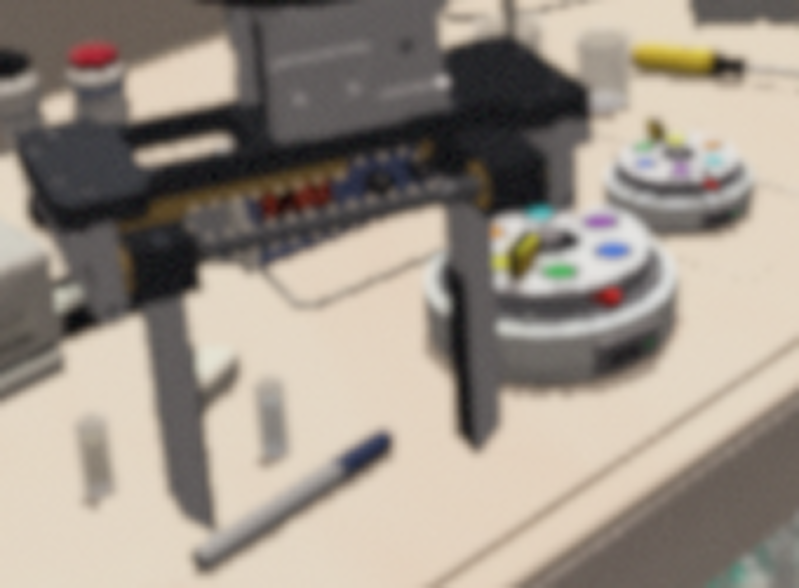

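```bash
cat >> h.py <<'E'
def cr(p,u0,v0,s): return [(p[0]+.5)/s-.5+u0,(p[1]+.5)/s-.5+v0]
E
python3 - <<'E'
from h import *
f=lambda p,z: unproj('top',[cr(p,240,165,6)],z)[0]
C=f((265,264),.063); Cd=f((273,273),.02)
k=f((231,402),.049); n=f((378,226),.058); t=f((171,285),.082); t2=f((165,297),.06)
g=lambda p,z: unproj('scene',[cr(p,190,170,4.7)],z)[0]
Cs=g((557,240),.063);ks=g((609,297),.0505);ts=g((526,240),.082)
for nm,p in [('hub',C),('drum',Cd),('key',k),('notch',n),('tab',t),('hubs',Cs),('keys',ks),('tabs',ts)]:
    d=p-C; print(nm,p.round(4),'r',np.hypot(*d[:2]).round(4),'ang',np.degrees(np.arctan2(d[1],d[0])).round(1))
E
```

```text
hub [0.4795 0.0999 0.063 ] r 0.0 ang 0.0
drum [0.4802 0.1011 0.02  ] r 0.0014 ang 60.1
key [0.4171 0.1146 0.049 ] r 0.0641 ang 166.8
notch [0.499  0.0494 0.058 ] r 0.0542 ang -69.0
tab [0.4668 0.1394 0.082 ] r 0.0415 ang 107.8
hubs [0.4698 0.1048 0.063 ] r 0.0109 ang 153.3
keys [0.4133 0.1242 0.0505] r 0.0705 ang 159.8
tabs [0.458  0.1445 0.082 ] r 0.0495 ang 115.8
```

```bash
python3 - <<'E'
from h import *
C=np.array([.4798,.1003,0])
a=np.radians(109.5);k=np.radians(167)
d=lambda a,r,z:[C[0]+r*np.cos(a),C[1]+r*np.sin(a),z]
P=[d(0,0,.063),d(a,43,0)[:0] or d(a,.043,.082),d(k,.07,.048),d(a+np.pi,.052,.058)]
for n,(u0,v0,s) in {'scene':(190,170,4.7),'top':(240,165,6)}.items():
    print(n,((proj(n,P)-[u0,v0]+.5)*s-.5).round(0).tolist())
r=np.array([np.cos(a),np.sin(a)]);t=np.array([-r[1],r[0]])
S=C[:2]+.043*r+.026*t; print(S)
o=ctrl.get_obs();y=o['eef_rot'][2];dl=S-o['ee_pos'][:2]
print('tool delta',dl@[np.cos(y),np.sin(y)],dl@[np.sin(y),-np.cos(y)])
E
```

```text
scene [[549.0, 233.0], [521.0, 234.0], [620.0, 296.0], [581.0, 206.0]]
top [[264.0, 263.0], [168.0, 288.0], [228.0, 414.0], [374.0, 230.0]]
[0.44093763 0.13215461]
tool delta -0.25933486899377645 0.3570655890099042
```

Request:
drive_tool([
  [[0,0,0],[-13,18,0],0],
  [[0,0,0],[-26,36,0],0],
  [[0,0,0],[-26,36,0],0],
  [[0,0,0],[-26,36,0],0],
  [[0,0,0],[-26,36,0],0],
  [[0,0,0],[-26,36,0],0],
  [[0,0,0],[-26,36,0],0],
  [[0,0,0],[-26,36,0],0],
  [[0,0,0],[-26,36,0],0],
  [[0,0,0],[-26,36,0],0],
  [[0,0,0],[-12,15,0],0],
  [[0,0,-8.5],[0,0,0],0],
  [[0,0,-8.5],[0,0,0],0],
  [[0,0,-8.5],[0,0,0],0],
  [[0,0,-8.5],[0,0,0],0],
  [[0,0,-8.5],[0,0,0],0],
  [[0,0,0],[0,0,30],0],
  [[0,0,0],[0,0,30],0],
], squeeze=10)

```text
time_s: 2.45
ee_pos: [0.4407, 0.1317, 0.1619]
eef_rot: [3.141, 0.0, 1.92]
force: [0.4, -0.2, 0.7]
grip_width: 0.0005
```

```bash
python3 - <<'E'
from h import *
o=ctrl.get_obs();print(o['time_s'],o['ee_pos'],o['eef_rot'],o['grip_width'],o['force'])
crop('top','t2.png',240,165,130,95,6)
crop('scene','s2.png',230,130,170,125,4.7)
E
```

```text
2.45 [0.44074733 0.13168371 0.16185073] [3.14082805e+00 2.50645324e-04 1.92038391e+00] 0.0005349267301522951 [ 0.36939987 -0.24465943  0.73022811]
```

View pics/t2.png

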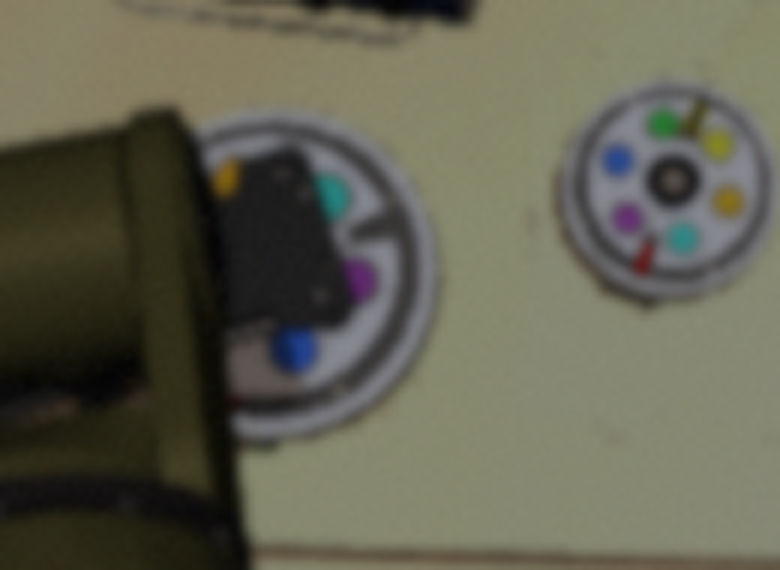

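View pics/s2.png

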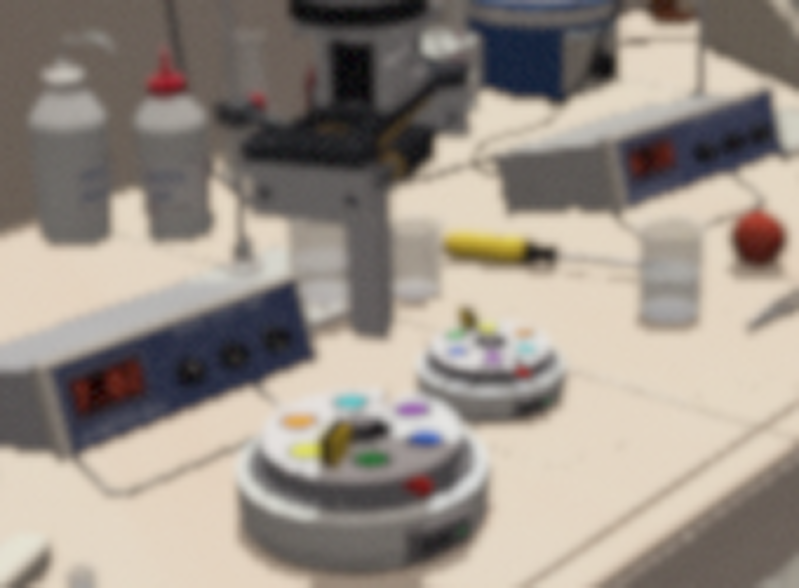

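Request:
drive_tool([
  [[0,0,0],[0,0,26],0],
  [[0,0,0],[0,0,26],0],
  [[0,0,0],[0,0,18],0],
  [[0,0,0],[0,0,8],0],
  [[0,0,0],[0,0,0],0],
])

```text
time_s: 3.18
ee_pos: [0.4413, 0.1324, 0.085]
eef_rot: [3.141, 0.0, 1.921]
force: [-0.2, 0.4, 0.1]
grip_width: 0.0004
```

```bash
python3 - <<'E'
from h import *
crop('scene','s3.png',270,200,80,60,9)
E
```

```text
(no output)
```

View pics/s3.png

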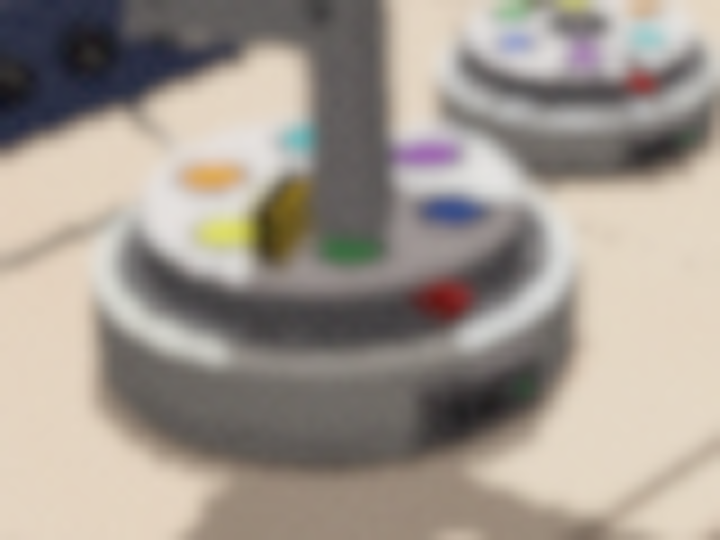

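Request:
drive_tool([
  [[0,0,0],[0,5,0],0],
  [[0,0,0],[0,5,0],0],
  [[0,0,0],[0,2,0],0],
  [[0,0,6],[1.7,4.4,0],0],
  [[0,0,6],[1.7,4.4,0],0],
  [[0,0,6],[1.7,4.4,0],0],
  [[0,0,0],[0,0,0],0],
])

```text
time_s: 4.1
ee_pos: [0.464, 0.1449, 0.0844]
eef_rot: [3.142, 0.0, 1.607]
force: [-0.0, 0.1, -0.5]
grip_width: 0.0006
```

```bash
cat > st.py <<'E'
from h import *
C=np.array([.4798,.1003])
o=ctrl.get_obs();p=o['ee_pos'][:2]-C;y=o['eef_rot'][2]
print('t',o['time_s'],'yaw',np.degrees(y).round(1),'rel tool x,y',(p@[np.cos(y),np.sin(y)]*1e3).round(1),(p@[np.sin(y),-np.cos(y)]*1e3).round(1),'z',o['ee_pos'][2],'F',o['force'].round(1))
E
python3 - <<'E'
import st
from h import *
crop('scene','s4.png',270,200,80,60,9)
E
```

```text
t 4.1 yaw 92.1 rel tool x,y 45.2 -14.1 z 0.08438668427931441 F [-0.   0.1 -0.5]
```

View pics/s4.png

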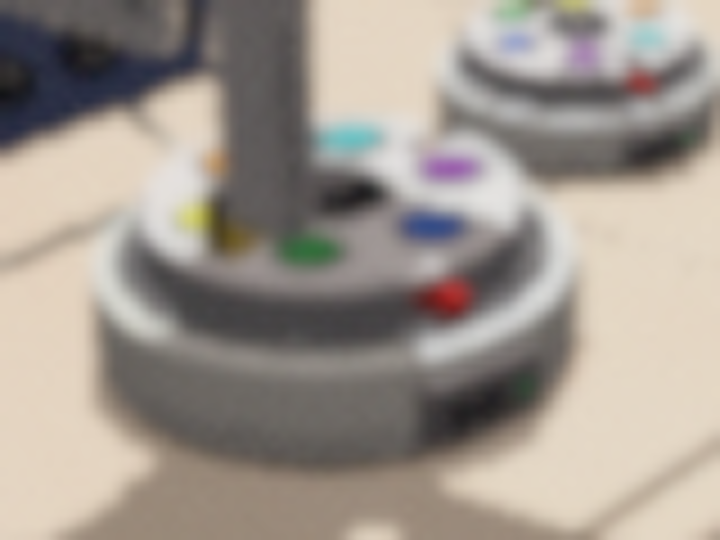

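Request:
drive_tool([
  [[0,0,6],[0.9,4.6,0],0],
  [[0,0,6],[0.9,4.6,0],0],
  [[0,0,6],[0.9,4.6,0],0],
  [[0,0,6],[1.1,4.6,0],0],
  [[0,0,6],[1.2,4.6,0],0],
  [[0,0,6],[1.2,4.6,0],0],
  [[0,0,6],[1.2,4.6,0],0],
  [[0,0,0],[0,0,0],0],
])

```text
time_s: 5.15
ee_pos: [0.4963, 0.143, 0.0844]
eef_rot: [3.142, -0.0, 0.876]
force: [0.4, 0.4, -0.6]
grip_width: -0.0
```

```bash
python3 - <<'E'
import st
from h import *
crop('scene','s5.png',270,200,80,60,9)
E
```

```text
t 5.15 yaw 50.2 rel tool x,y 43.4 -14.7 z 0.08442666656294982 F [ 0.4  0.4 -0.6]
```

View pics/s5.png

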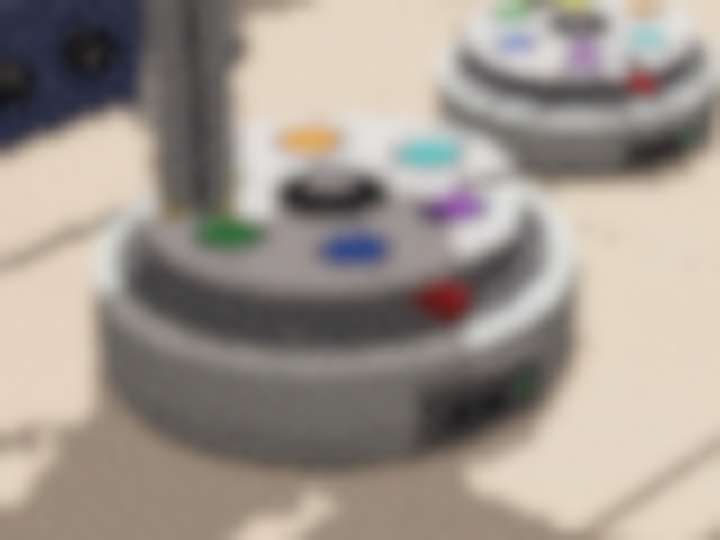

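Request:
drive_tool([
  [[0,0,6],[1.2,4.6,0],0],
  [[0,0,6],[1.2,4.6,0],0],
  [[0,0,6],[1.2,4.6,0],0],
  [[0,0,6],[1.2,4.6,0],0],
  [[0,0,6],[1.2,4.6,0],0],
  [[0,0,6],[1.2,4.6,0],0],
  [[0,0,6],[1.2,4.6,0],0],
  [[0,0,6],[1.2,4.6,0],0],
  [[0,0,6],[1.2,4.6,0],0],
  [[0,0,0],[0,0,0],0],
])

```text
time_s: 6.45
ee_pos: [0.5231, 0.1117, 0.0845]
eef_rot: [3.142, -0.0, -0.066]
force: [-0.3, 0.6, -0.6]
grip_width: 0.0003
```

```bash
python3 - <<'E'
import st
from h import *
crop('scene','s6.png',270,200,80,60,9)
crop('top','t6.png',240,165,130,95,6)
E
```

```text
t 6.45 yaw -3.8 rel tool x,y 42.5 -14.2 z 0.08449624769694367 F [-0.3  0.6 -0.6]
```

View pics/s6.png

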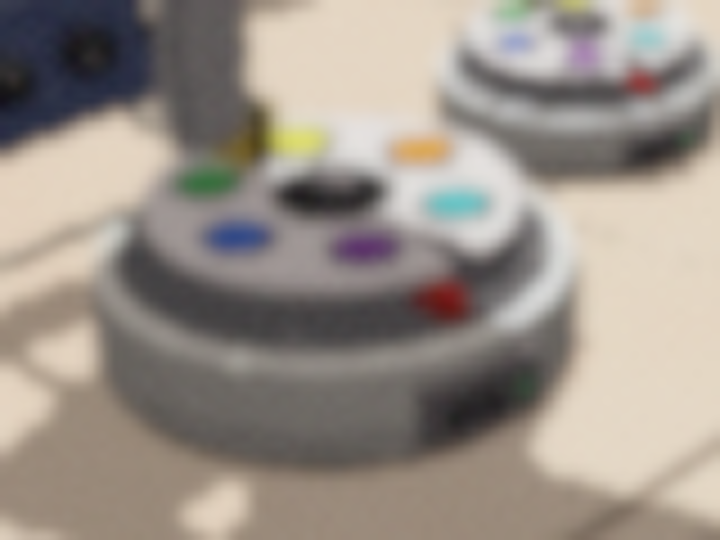

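View pics/t6.png

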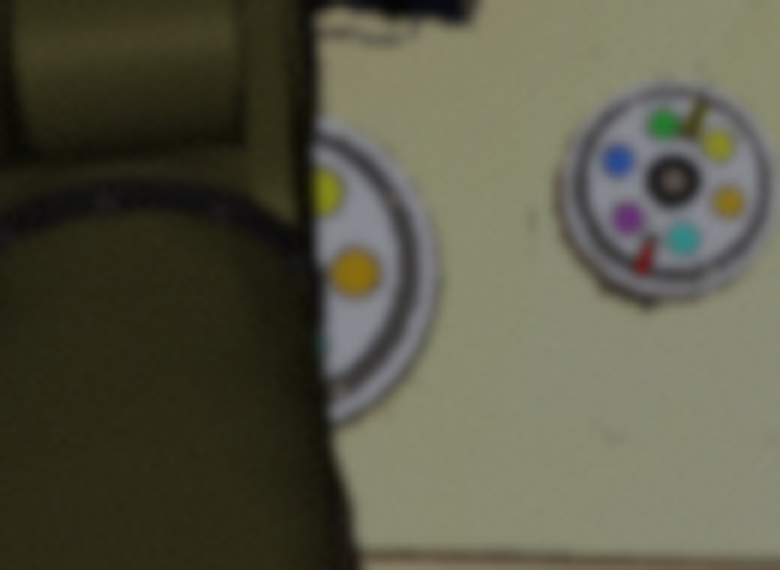

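```bash
python3 - <<'E'
from h import *
C=np.array([.4798,.1003])
f=lambda p,z=.058: unproj('top',[cr(p,240,165,6)],z)[0][:2]-C
g=lambda p,z=.058: unproj('scene',[cr(p,270,200,9)],z)[0][:2]-C
A=lambda d:(np.degrees(np.arctan2(d[1],d[0])).round(1),(np.hypot(*d)*1e3).round(1))
for n,p in dict(Y=(180,246),O=(238,181),Cy=(325,196),Pu=(355,281),Bl=(292,349),Gr=(206,330),notch=(378,226)).items(): print('orig',n,A(f(p)))
for n,p in dict(Y=(326,190),O=(354,272)).items(): print('now top',n,A(f(p)))
S=dict(Y=(297,141),O=(421,150),Cy=(457,203),Pu=(364,247),Bl=(237,237),Gr=(208,181))
P=np.array([g(p)+C for p in S.values()]);m=P.mean(0);print('filter centre scene',m)
for n,p in S.items(): print('now sc',n,A(g(p)+C-m))
k=unproj('scene',[cr((445,298),270,200,9)],.049)[0][:2];print('key sc',A(k-m))
E
```

```text
orig Y (np.float64(79.2), np.float64(40.3))
orig O (np.float64(20.3), np.float64(40.9))
orig Cy (np.float64(-38.8), np.float64(41.6))
orig Pu (np.float64(-98.9), np.float64(41.8))
orig Bl (np.float64(-160.4), np.float64(40.7))
orig Gr (np.float64(139.8), np.float64(40.2))
orig notch (np.float64(-69.4), np.float64(54.4))
now top Y (np.float64(-36.9), np.float64(44.0))
now top O (np.float64(-93.3), np.float64(40.8))
filter centre scene [0.47973922 0.10156148]
now sc Y (np.float64(-32.8), np.float64(40.4))
now sc O (np.float64(-94.0), np.float64(40.9))
now sc Cy (np.float64(-153.9), np.float64(41.1))
now sc Pu (np.float64(146.1), np.float64(40.3))
now sc Bl (np.float64(86.6), np.float64(41.0))
now sc Gr (np.float64(25.3), np.float64(40.7))
key sc (np.float64(162.4), np.float64(66.8))
```

```bash
python3 - <<'E'
from h import *
C=np.array([.4797,.1008])
ims={'scene':cv2.imread('pics/s6.png'),'top':cv2.imread('pics/t1.png')}
par={'scene':(270,200,9),'top':(240,165,6)}
for n,im in ims.items():
    b,g,r=[im[:,:,i].astype(float) for i in range(3)]
    u0,v0,s=par[n]; w=np.clip(r-1.6*np.maximum(g,b)-15,0,None); 
    if n=='scene': w[:, :380]=0; w[:230]=0; w[:,500:]=0
    else: w[:,400:]=0; w[:370]=0
    yy,xx=np.mgrid[:im.shape[0],:im.shape[1]]
    cen=(w*xx).sum()/w.sum(),(w*yy).sum()/w.sum(); print(n,'red centroid',cen,w.sum())
    for z in (.044,.047,.05):
        d=unproj(n,[cr(cen,u0,v0,s)],z)[0][:2]-C; print(z,np.degrees(np.arctan2(d[1],d[0])).round(1),np.hypot(*d).round(4))
    for a in (162,165,168):
        # predicted visible-surface centroid: sample half-round top + end face
        pts=[]
        t=np.radians(a);rr=np.array([np.cos(t),np.sin(t)]);tt=np.array([-rr[1],rr[0]])
        for ph in np.linspace(0,np.pi,9):
            for q in np.linspace(.061,.070,6):
                pts.append([*(C+rr*q+tt*.004*np.cos(ph)),.0465+.004*np.sin(ph)])
        for q in (-.004,.004):
            for z in np.linspace(.04,.0465,4): pts.append([*(C+rr*.07+tt*q),z])
        pp=(proj(n,pts)-[u0,v0]+.5)*s-.5
        print(n,a,'pred',pp.mean(0).round(0),pp.min(0).round(0),pp.max(0).round(0))
E
python3 - <<'E'
import cv2
im=cv2.imread('pics/s6.png')[230:350,370:520]
im2=cv2.imread('pics/t1.png')[360:460,160:310]
a=cv2.resize(im,(600,480))
b=cv2.resize(im2,(600,400))
cv2.imwrite('pics/k1.png',a);cv2.imwrite('pics/k2.png',cv2.convertScaleAbs(b,alpha=1.8))
E
```

```text
scene red centroid (np.float64(445.1093663812744), np.float64(299.93363431421926)) 33357.6
0.044 165.8 0.0601
0.047 162.9 0.0648
0.05 160.4 0.0697
scene 162 pred [444. 299.] [424. 285.] [463. 331.]
scene 165 pred [454. 296.] [434. 282.] [473. 328.]
scene 168 pred [463. 293.] [442. 279.] [482. 325.]
top red centroid (np.float64(229.9447295494201), np.float64(402.0905778507647)) 3897.1999999999994
0.044 166.5 0.0642
0.047 166.9 0.0642
0.05 167.3 0.0643
top 162 pred [217. 402.] [206. 389.] [229. 414.]
top 165 pred [224. 405.] [214. 392.] [236. 416.]
top 168 pred [231. 407.] [221. 394.] [243. 418.]
```

View pics/k1.png

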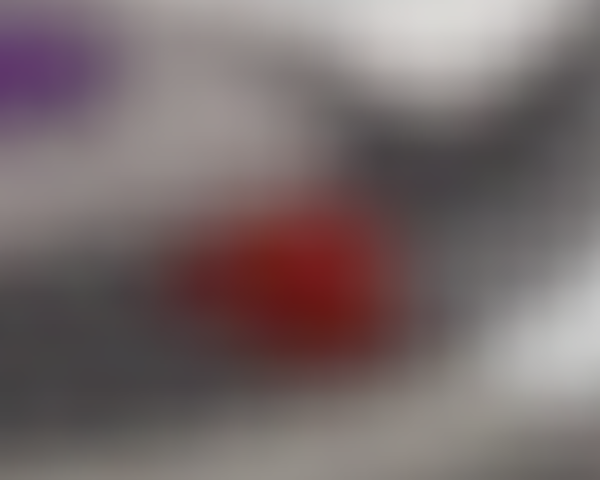

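View pics/k2.png

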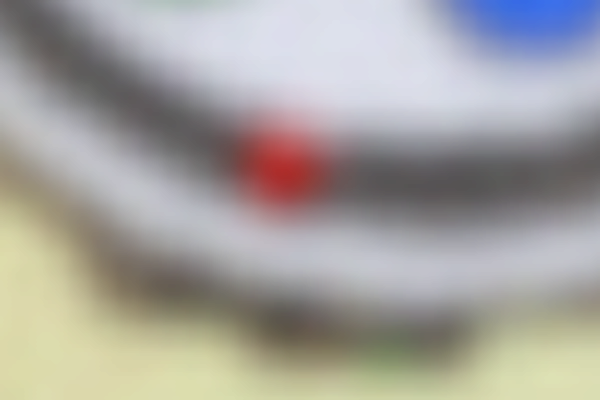

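Request:
drive_tool([
  [[0,0,6],[1.3,4.6,0],0],
  [[0,0,5],[1,3.8,0],0],
  [[0,0,0],[0,0,0],0],
  [[0,0,0],[0,-6,0],0],
  [[0,0,0],[0,-8,0],0],
  [[0,0,0],[0,0,-20],0],
  [[0,0,0],[0,0,-20],0],
  [[0,0,0],[0,0,0],0],
])

```text
time_s: 7.55
ee_pos: [0.5287, 0.1174, 0.1255]
eef_rot: [-3.141, -0.002, -0.26]
force: [1.1, 0.2, 0.7]
grip_width: 0.0003
```

```bash
python3 - <<'E'
import st
from h import *
crop('scene','s7.png',270,200,80,60,9)
E
```

```text
t 7.55 yaw -14.9 rel tool x,y 42.9 -29.1 z 0.1254772375660667 F [1.1 0.2 0.7]
```

View pics/s7.png

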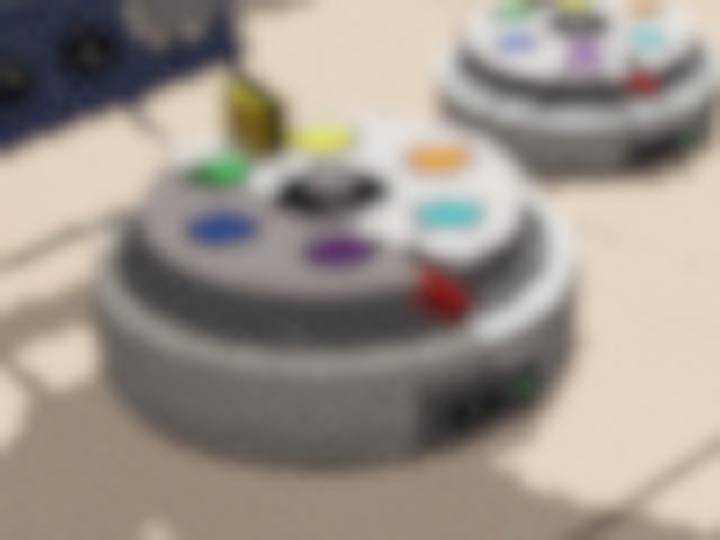

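```bash
python3 - <<'E'
from h import *
im=cv2.imread('pics/s7.png')[220:350,360:530]; cv2.imwrite('pics/k3.png',cv2.convertScaleAbs(cv2.resize(im,None,fx=4,fy=4,interpolation=cv2.INTER_CUBIC),alpha=1.4))
g=lambda p,z=.058: unproj('scene',[cr(p,270,200,9)],z)[0][:2]
S=dict(Y=(324,138),O=(437,159),Cy=(449,214),Pu=(339,250),Bl=(222,229),Gr=(219,170))
P=np.array([g(p) for p in S.values()]);m=P.mean(0);print(m)
print([np.degrees(np.arctan2(*(p-m)[::-1])).round(1) for p in P])
a=np.radians(165.1); 
# project notch corners (both candidate key angles)
for ka in (163,165,167):
    k=np.radians(ka);r=np.array([np.cos(k),np.sin(k)])
    print('key line',ka,((proj('scene',[[*(m+r*q),.0505] for q in (.052,.07)])-[270,200]+.5)*9-.5).round(0).tolist())
r=np.array([np.cos(a),np.sin(a)]);t=np.array([-r[1],r[0]])
print('notch',((proj('scene',[[*(m+r*q+t*w),.058] for q,w in ((.039,-.005),(.039,.005),(.06,.0075),(.06,-.0075))])-[270,200]+.5)*9-.5).round(0).tolist())
E
```

```text
[0.47941006 0.1014601 ]
[np.float64(-45.0), np.float64(-105.9), np.float64(-165.1), np.float64(134.6), np.float64(75.5), np.float64(13.3)]
key line 163 [[421.0, 275.0], [454.0, 297.0]]
key line 165 [[426.0, 273.0], [460.0, 295.0]]
key line 167 [[431.0, 272.0], [467.0, 293.0]]
notch [[388.0, 241.0], [415.0, 232.0], [461.0, 254.0], [421.0, 268.0]]
```

View pics/k3.png

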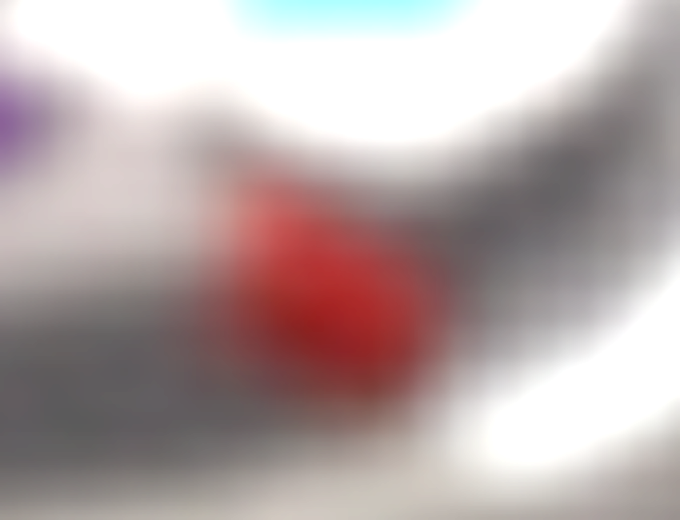

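Request:
drive_tool([
  [[0,0,0],[-15,10,0],0],
  [[0,0,0],[-15,10,0],0],
  [[0,0,0],[-13,9,0],0],
  [[0,0,0],[0,0,20],0],
  [[0,0,0],[0,0,18],0],
  [[0,0,0],[0,0,4],0],
  [[0,0,0],[0,0,0],0],
])

```text
time_s: 8.48
ee_pos: [0.479, 0.0999, 0.0822]
eef_rot: [3.141, 0.001, -0.261]
force: [0.2, 0.1, -0.7]
grip_width: 0.0003
```

```bash
python3 - <<'E'
import st
from h import *
crop('scene','s8.png',270,200,80,60,9)
E
```

```text
t 8.475 yaw -14.9 rel tool x,y -0.7 0.6 z 0.08219948752077598 F [ 0.2  0.1 -0.7]
```

View pics/s8.png

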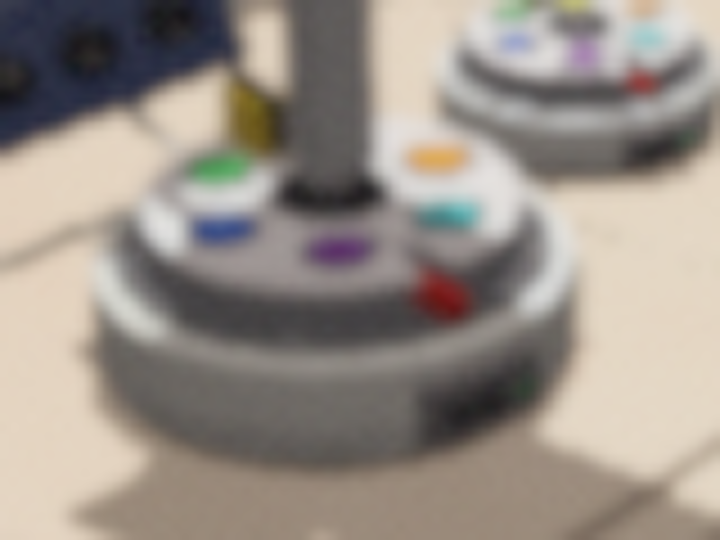

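Finger stands over the hub. Press: tip now at 65 mm, first to about 59 mm.

Request:
drive_tool([
  [[0,0,0],[0,0,2],0],
  [[0,0,0],[0,0,2],0],
  [[0,0,0],[0,0,2],0],
  [[0,0,0],[0,0,0],0],
])

```text
time_s: 9.02
ee_pos: [0.4793, 0.0998, 0.0765]
eef_rot: [-3.141, -0.001, -0.261]
force: [0.4, 0.6, 1.9]
grip_width: 0.0006
```

Request:
drive_tool([
  [[0,0,0],[0,0,2],0],
  [[0,0,0],[0,0,2],0],
  [[0,0,0],[0,0,2],0],
  [[0,0,0],[0,0,1],0],
  [[0,0,0],[0,0,0],0],
])

```text
time_s: 9.65
ee_pos: [0.479, 0.0998, 0.0693]
eef_rot: [3.141, 0.0, -0.261]
force: [1.3, 0.8, 2.5]
grip_width: 0.0002
```

Tip at 52.3 mm; press on a little to feel the stop.

Request:
drive_tool([
  [[0,0,0],[0,0,1],0],
  [[0,0,0],[0,0,1],0],
  [[0,0,0],[0,0,0],0],
])

```text
time_s: 10.02
ee_pos: [0.4793, 0.0999, 0.0689]
eef_rot: [-3.141, -0.001, -0.261]
force: [-7.6, -0.9, 23.5]
grip_width: 0.0006
```

Firm stop at 51.9 mm with 23 N: home. Retreat and check.

Request:
drive_tool([
  [[0,0,0],[0,0,-5],0],
  [[0,0,0],[0,0,-20],0],
  [[0,0,0],[0,0,-40],0],
  [[0,0,0],[0,0,-40],0],
  [[0,0,0],[0,0,0],0],
])

```text
time_s: 10.65
ee_pos: [0.4798, 0.0999, 0.1746]
eef_rot: [-3.14, -0.003, -0.261]
force: [0.6, -0.3, -0.6]
grip_width: 0.0
```

```bash
python3 - <<'E'
import st
from h import *
crop('scene','s9.png',190,160,200,130,4)
crop('scene','s10.png',270,200,80,60,9)
E
```

```text
t 10.65 yaw -14.9 rel tool x,y 0.1 0.3 z 0.17460983262446486 F [ 0.6 -0.3 -0.6]
```

View pics/s9.png

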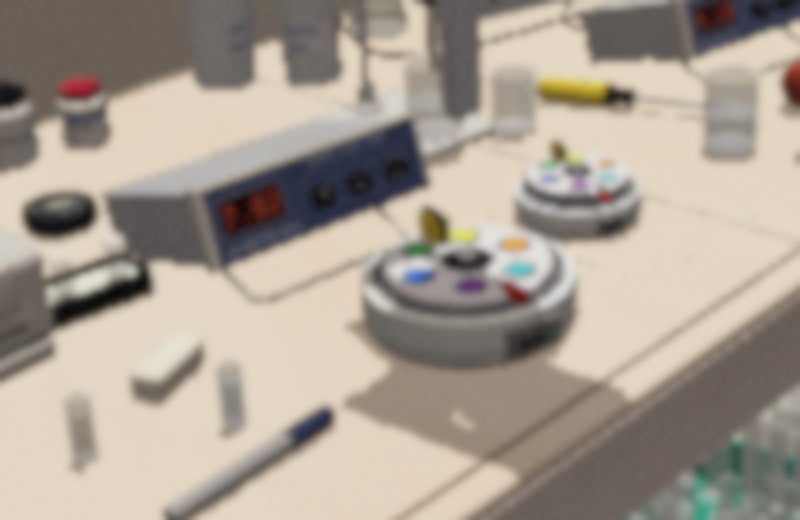

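View pics/s10.png

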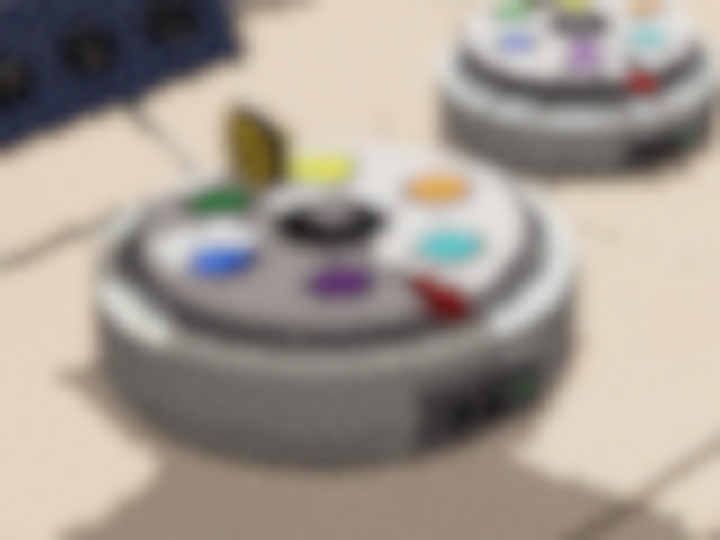

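The wheel sits low in the drum with the red key standing in the notch (crop 440,298). The bystanders look undisturbed.

```bash
python3 -c "
from station import ctrl
print(ctrl.hand_in())"
```

```text
the job is handed in; nothing more can be done
None
```

I turned the larger photometer's wheel about 125° clockwise, pushing the tab with the closed fingertips. I then pressed the hub until it stopped, backed off and handed the job in at about 10.8 s; hand-in reports no verdict.

- **Height:** the hub met a firm stop at 51.9 mm with 23 N on the tool. That matches the 52 mm given for fully home.
- **Notch:** the last picture shows the disc down in the drum with the red key standing in the notch. The tool was clear, about 0.10 m above the hub.
- **Other things:** the things visible in that last crop (marker pen, both cuvettes, rubber block, beaker) looked unmoved. The forceps and most of the pipette bulb were outside it, and the arm did not go near them. I judged this by eye and did not measure it.
- **Disagreement:** the two cameras put the key's direction about 3° apart, at 163° and 166°. I aimed for 165°, within the key's guiding range, and the wheel went down without catching.

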